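Scan the coating of a manifold block with a pen gauge and hold it on the reading spot

ROBOT

A 6-joint arm with a two-finger parallel gripper is mounted at the origin on the work surface. World frame = base frame: x ahead of the robot, y to its left, z up, the work surface at z = 0. Lengths are in m, angles in degrees, forces in N, time in s.
With the tool pointing down it reaches from about 0.35 to 0.975 m from the base axis. Payload 4.9 kg.
Tool frame: the origin (TCP) lies between the finger pads, 19 mm behind the fingertips; this is the grasp point; z points along the fingers, y is the line along which they close (so a half turn about z gives the same grasp; the last joint's range is limited). The gripper opens to 85 mm and grips with 20 to 120 N. Pads are 22 mm wide; open, the fingers measure 114 mm over their backs; the gripper's body (76 mm by 85 mm) begins 54 mm behind the grasp point. The pads swing forward as they close: fully open they stand 13 mm farther back than shut.
Start: joints at [62.739, 3.019, 92.412, -0, 84.569, -6.818], TCP at [0.218, 0.586, 0.25] pointing down, gripper open.
Joint ranges: [-172.51, 172.51], [-57.92, 126.97], [3.15, 148.05], [-58.71, 238.71], [5.1, 150.11], [-179.66, 179.66]. Speed limits (degrees/s): [147.25, 147.25, 180, 180, 180, 180].

INTERFACE

Orientations are given as [roll, pitch, yaw] about the fixed x, y, z axes, in that order (R = Rz(yaw) Ry(pitch) Rx(roll)).
In Python, from bench import readout, get_image, ticket gives the robot as it stands.
- The arm moves only by the tool creep_tool, called after "Request:" as a command line: name --argument value ..., lists and objects as JSON in quotes. Schema: {"type":"object","properties":{"increments":{"type":"array","items":{"type":"number"},"minItems":7,"maxItems":56},"force":{"type":"number"},"only":{"type":"string"},"quiet":{"type":"boolean"},"lines":{"type":"string"}},"required":["increments"],"additionalProperties":false}. increments is one flat list of numbers that holds 1 to 8 rows one after another, with no inner brackets; each row has 7 numbers: a rotation vector rx, ry, rz in degrees, then dx, dy, dz in m, then the finger opening in m; each row is the pose to reach, as a shift and turn from the pose commanded when the call began, along the tool's axes at that moment; what a row does not reach only later rows make up. A row lasts 1/8 s, in which the tool goes at most 0.0625 m and 10.7 degrees, less where a joint would pass 70% of its speed; a pose out of reach is approached as far as the arm can. The fingers move at their own pace and stop on an object; force is the grip in N (left out, the last holds). Time passes only in rows, so rows that do not move let the fingers close. The tool returns the time, the measured TCP pose, the force, the opening and the grip force at its end. only (a regular expression) keeps the lines of the reply that match it, lines (a string "A,B") keeps lines A to B, and quiet returns only ok. Input that does not fit is refused with a message, and nothing moves.
- readout.observe(): the state, without advancing time (a new reading comes with each control period).
- get_image(name): name is "scene" or "top" or "wrist"; returns a dict with "color" (480x640x3 uint8, red, green, blue), "z_map" (480x640 float32, m along the optical axis (not along the pixel's ray), 0 where there is no reading), "fx", "fy", "cx", "cy" (pixels), "cam_to_world" (4x4, takes a point from camera to world coordinates). Camera axes: x right, y down, z forward; pixel columns grow to the right and rows downward; lengths in m; the calibration is good to about 2 mm. A picture is of the moment at which its call begins.
- ticket.hand_in(): hands the job in; it is judged then, once.
The state is a dict: "t": time; "qpos": joint angles; "joint_velocities": joint speeds; "joint_efforts": joint torques, N m; "ee_pos": TCP position; "tcp_rot": TCP orientation; "wrist_force": force on the tool from outside, world axes, zero at the start; "torque": the same for the moment, N m; "gripper_width": finger opening in m; "gripper_force": force on a finger pad.
Only numpy, scipy, OpenCV 4.12 (cv2) and the standard library are available. Lean on these libraries where they do the work, as an engineer would, in place of code of your own. Each camera call takes 0.05 s, during which the arm holds its last target. There are 200 camera calls.

TASK

Take the pen-shaped coating gauge out of its dock and set its spring tip on the white line on the dark manifold block, square to the tilted face and with a light push of about 3 N (tip roughly half in). Slide it slowly, about 2 cm a second and without lifting, in a straight line to the orange dot, keeping it square and lightly pressed all the way. Finish while still holding it there, steady on the dot with the same light push, for the reading; leave the bin, the sleeve, the zero plate and the table's tilt as they are.

Things in the scene. Friction and masses are not known exactly. Their poses are not given: they have to be found in the camera images.
- gauge: Loose pen-type coating gauge, 0.13 kg, upright in its dock. Origin at the tip's point with the spring out, 5 mm above the bench in the dock; z runs along the pen to its cap. White body with flat sides, 28 (x) x 22 mm (y), from z = 45 to 130 mm, its underside resting on the dock's top; display on the -x side, orange cap. Below it a nose 16 mm in diameter, tapering from z = 26 to 10 mm at z = 11.
- gauge_grip (a point): On the pen's axis, 105 mm above the tip's point: a good place for the TCP, with the fingers along the pen (pointing to its tip) and closing on two flat sides. 25 mm of the pen stands above it. Axes as the gauge.
- tip: The gauge's spring tip: steel rod 5 mm in diameter with a ball end of 6 mm diameter. It slides up into the nose by up to 8 mm along the pen's axis: 1 N starts it moving, then 0.5 N more per mm (3 N at 4 mm in, 5 N at 8 mm, where it meets a stiff stop). Same origin and axes as the gauge, but it moves with the tip.
- gauge_tip (a point): The lowest point of the spring tip's ball end, the point that touches the work; moves with the tip. Turning the pen about its own axis makes no difference to it. Axes as the gauge.
- dock: Grey charging dock, 80 x 70 x 50 mm, fixed to the bench, with an upright round socket of 19 mm diameter in the middle of its top; the gauge's 16 mm nose hangs in it and lifts straight out (pen tip 45 mm below the dock's top). Origin at the centre of its underside, z up. It may stand left or right of the fixture.
- fixture: Grey cast tilting table, fixed to the bench, with the block clamped on it (part of this entry). Base 130 x 250 x 14 mm, origin at the centre of its underside; two cheeks 112 mm out along y, 89 mm high. Between them a steel table 110 x 190 mm tilts about an axis along y, 60 mm above the bench, locked by friction at 5 to 21 degrees (differs each time), its face leaning to the fixture's -x side.
- block_top (a point): Centre of the top face of the dark manifold block (75 x 150 mm face, 40 mm thick), 46 mm from the tilt axis. z is the face's outward normal, y along the block, x up the slope. Marks lie on the plain strip 16 mm to its -x side; four round ports, flush with the face, on the +x half. Clamps and stops end 22 mm below the face.
- start_mark (a point): Middle of the white line (22 x 4 mm, across the path) on the block's top face. z is the face's outward normal, y points along the path from dot to line, x across it up the slope. The line is 100 mm from the dot.
- read_spot (a point): Centre of the orange dot (12 mm diameter) on the block's top face. z is the face's outward normal: the gauge is square when its z lies along this z; y points along the path to the white line.
- red_bin: Bystander: loose red parts bin 120 x 100 x 65 mm with three sleeves in it, on the other side of the fixture from the dock. Origin at the centre of its underside.
- sleeve: Bystander: loose aluminium sleeve standing upright, 26 mm diameter, 45 mm high, origin at the centre of its underside.
- zero_plate: Bystander: loose black zero plate 70 x 55 x 10 mm with a bright square on top, lying flat on the bench behind the fixture; origin at the centre of its underside.
Not all that is in view belongs to the job. There is more than one size of the gauge; the one meant has the size given above.

How it is judged:
By the outcome, as a careful person would: the job done as asked, in the order asked, and still so for the second after the job is handed in, while the arm keeps its last pose, push and grip.
It also fails if it takes over 62 s, if anything falls off the work surface, if the arm or the gripper's body presses on something with over 40 N, if the wrist force passes 120 N, or if a joint passes its speed limit or range.

## Working session

There is one attempt and no reset: what is moved stays moved. The work goes in short steps, Python scripts to look and compute and a tool call to move; the robot and the scene stay as the last step left them, time stands still between calls to the robot, and variables do not carry over. Pictures are saved under pics/ and viewed, at most 10 in all, crops included, and the job is handed in when it is done.

```bash
mkdir -p pics
```

Create h.py:
```python
import numpy as np, cv2
from bench import readout, get_image
def snap(n,save=None):
    d=get_image(n)
    if save: cv2.imwrite('pics/'+save,cv2.cvtColor(d['color'],cv2.COLOR_RGB2BGR))
    np.savez(f'{n}.npz',**d); return d
def pts(d):
    z=d['z_map'];v,u=np.mgrid[:480,:640]
    P=np.stack([(u-d['cx'])/d['fx']*z,(v-d['cy'])/d['fy']*z,z,np.ones_like(z)],-1)
    return (P@np.array(d['cam_to_world']).T)[...,:3]
```

Run:
```python
from h import *
for n in ['scene','top']:
    d=snap(n,n+'1.png'); print(n,d['fx'],np.round(d['cam_to_world'],3).tolist())
print(readout.observe())
```

```text
scene 578.7718676133381 [[0.153, 0.707, -0.691, 1.336], [0.988, -0.101, 0.116, -0.104], [0.013, -0.7, -0.714, 0.905], [0.0, 0.0, 0.0, 1.0]]
top 550.3282443420819 [[0.018, -0.988, 0.151, 0.346], [-1.0, -0.021, -0.018, 0.032], [0.021, -0.151, -0.988, 1.407], [0.0, 0.0, 0.0, 1.0]]
{'t': 0.1, 'qpos': array([ 6.27386249e+01,  3.05303953e+00,  9.24829753e+01,  4.57747398e-04,
        8.45700340e+01, -6.81825208e+00]), 'joint_velocities': array([-0.12214468, -0.09182862, -0.19102302,  0.1649781 ,  0.15874432,
        0.02673933]), 'joint_efforts': array([ 4.98746540e-04, -3.94898951e+01, -3.71365285e+01, -1.28143993e-04,
        3.86243555e-03,  7.04469443e-06]), 'ee_pos': array([0.2180542 , 0.58516741, 0.24890369]), 'tcp_rot': array([-1.79894755e+02, -1.30425306e-02,  1.59556821e+02]), 'wrist_force': array([-0.10336752,  0.541854  ,  0.10806776]), 'torque': array([-0.04884973, -0.02709907,  0.01877261]), 'gripper_force': 0.0, 'gripper_width': 0.0852233497730627}
```

View pics/scene1.png

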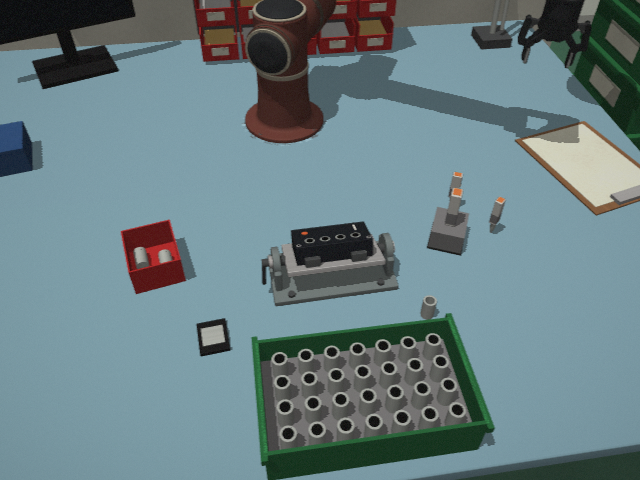

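View pics/top1.png

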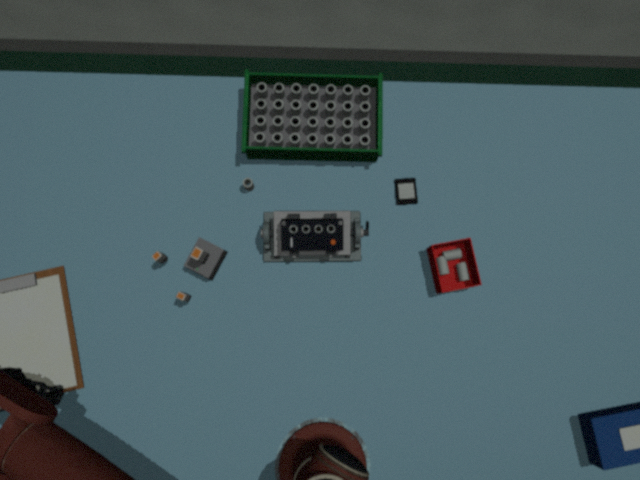

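The scene view shows the dock with the pen at (455,205), decoy pens beside it, the block at (332,242), the bin at (152,255). In the top view the docked pen's cap is at (197,254), line (292,242), dot (333,243), decoys (158,258) and (181,297).

Create m.py:
```python
from h import *
def mask(d,kind):
    c=cv2.cvtColor(d['color'],cv2.COLOR_RGB2HSV); H,S,V=[c[...,i].astype(int) for i in range(3)]
    return {'or':(H>3)&(H<20)&(S>150)&(V>120),'wh':(S<60)&(V>140)}[kind].astype(np.uint8)
for n,box in [('scene',[(380,160,520,250),(290,220,380,262)]),('top',[(140,230,230,310),(278,215,345,255)])]:
    d=dict(np.load(n+'.npz')); P=pts(d)
    for b in box:
        for k in ['or','wh']:
            m=np.zeros((480,640),np.uint8); m[b[1]:b[3],b[0]:b[2]]=mask(d,k)[b[1]:b[3],b[0]:b[2]]
            N,L,S,C=cv2.connectedComponentsWithStats(m)
            for i in range(1,N):
                if S[i,4]>=8:
                    q=P[L==i]; print(n,k,C[i].round(1),S[i].tolist(),'med',np.median(q,0).round(4),'min',q.min(0).round(3),'max',q.max(0).round(3))
# planes
    # dark block face: dark pixels with high z
    b=box[1]; g=d['color'].max(2); w=np.zeros((480,640),bool); w[b[1]:b[3],b[0]:b[2]]=1
    s=w&(P[...,2]>.085)&(P[...,2]<.14); q=P[s]
    rng=np.random.default_rng(0);best=None
    for _ in range(500):
        a=q[rng.choice(len(q),3,replace=False)]; nn=np.cross(a[1]-a[0],a[2]-a[0]); l=np.linalg.norm(nn)
        if l<1e-5: continue
        nn/=l; r=abs((q-a[0])@nn)<.002
        if abs(nn[2])>.8 and (best is None or r.sum()>best.sum()): best=r
    f=q[best]; c=f.mean(0); nn=np.linalg.svd(f-c)[2][2]; nn*=np.sign(nn[2])
    print(n,'plane',best.sum(),len(q),c.round(4),nn.round(4),'tilt',np.degrees(np.arccos(nn[2])), 'az',np.degrees(np.arctan2(nn[1],nn[0])))
    R=cv2.minAreaRect(f[:,:2].astype(np.float32)); print('rect',R)
    b=box[0]; w=np.zeros((480,640),bool); w[b[1]:b[3],b[0]:b[2]]=1
    q=P[w&(abs(P[...,2]-.05)<.004)]; print('dock top',len(q),cv2.minAreaRect(q[:,:2].astype(np.float32)))
```

```bash
python3 m.py
```

```text
scene or [457.6 173.8] [455, 172, 6, 4, 18] med [0.4027 0.3458 0.099 ] min [0.397 0.339 0.096] max [0.411 0.351 0.103]
scene or [456.8 191.5] [453, 189, 8, 6, 40] med [0.4997 0.3054 0.1364] min [0.492 0.294 0.134] max [0.509 0.312 0.139]
scene or [500.1 199.3] [497, 197, 7, 5, 20] med [0.4973 0.4076 0.099 ] min [0.49  0.4   0.096] max [0.504 0.413 0.101]
scene wh [456.4 175. ] [452, 172, 11, 6, 21] med [0.4036 0.3481 0.0963] min [ 0.285  0.336 -0.003] max [0.412 0.39  0.099]
scene wh [457.8 194.3] [451, 189, 13, 9, 35] med [0.5091 0.3055 0.1349] min [0.37  0.291 0.   ] max [0.518 0.385 0.138]
scene wh [499.3 200.1] [494, 196, 13, 8, 30] med [0.4955 0.4182 0.0959] min [ 0.383  0.397 -0.001] max [0.508 0.483 0.1  ]
scene wh [434.5 213.9] [433, 207, 4, 15, 17] med [0.4218 0.3033 0.0011] min [ 0.401  0.292 -0.001] max [0.445 0.311 0.003]
scene wh [467.6 221. ] [467, 217, 2, 9, 9] med [0.4899 0.3495 0.0466] min [ 0.449  0.339 -0.002] max [0.513 0.373 0.052]
scene wh [393.5 242.9] [391, 237, 5, 13, 14] med [0.5388 0.1761 0.0357] min [ 0.488  0.158 -0.002] max [0.568 0.19  0.09 ]
scene or [
[... 950 characters left out ...]
486572266)
top or [196.1 252.7] [193, 250, 7, 7, 30] med [0.501 0.307 0.136] min [0.495 0.299 0.129] max [0.508 0.313 0.141]
top or [155.9 255.5] [154, 254, 5, 4, 11] med [0.4984 0.4088 0.0993] min [0.494 0.405 0.094] max [0.502 0.413 0.101]
top or [180.3 295.9] [179, 295, 4, 3, 9] med [0.4026 0.3462 0.0998] min [0.4   0.342 0.096] max [0.405 0.35  0.101]
top plane 1031 2096 [0.5536 0.0386 0.1052] [-0.2811 -0.0191  0.9595] tilt 16.366776966276614 az -176.1033468093987
rect ((0.552660346031189, 0.040313471108675), (0.07208254933357239, 0.14653480052947998), 1.529237151145935)
dock top 628 ((0.491070955991745, 0.3379192054271698), (0.12277524918317795, 0.14677734673023224), 49.640045166015625)
```

Create go.py:
```python
from h import *
from scipy.spatial.transform import Rotation as Ro
def delta(p,R,s=None):
    s=s or readout.observe(); R0=Ro.from_euler('xyz',s['tcp_rot'],degrees=True)
    d=R0.inv().apply(np.array(p)-s['ee_pos']); rv=(R0.inv()*R).as_rotvec(degrees=True)
    print('rv',rv.round(2),'d',d.round(4),'dist',np.linalg.norm(d).round(4))
```

Run:
```python
from go import *
delta([.5,.306,.28],Ro.from_euler('xyz',[180,0,159.56],degrees=True))
d=dict(np.load('top.npz'));P=pts(d); q=P[...,:2]-[.485,.29]
m=(np.linalg.norm(q,axis=-1)<.07)&(abs(P[...,2]-.05)<.005); m=cv2.morphologyEx(m.astype(np.uint8),cv2.MORPH_OPEN,np.ones((3,3)))>0
print(m.sum(),cv2.minAreaRect(P[m][:,:2].astype(np.float32)))
```

```text
rv [-0.11 -0.01 -0.  ] d [-0.3617 -0.1632 -0.0309] dist 0.398
579 ((0.5002557635307312, 0.30657675862312317), (0.07069700211286545, 0.07920828461647034), 64.66118621826172)
```

Request:
creep_tool --increments '[0,0,0,-0.045,-0.02,-0.0038,0.085,0,0,0,-0.09,-0.041,-0.0075,0.085,0,0,0,-0.135,-0.061,-0.011,0.085,0,0,0,-0.18,-0.082,-0.015,0.085,0,0,0,-0.226,-0.102,-0.019,0.085,0,0,0,-0.272,-0.123,-0.022,0.085,0,0,0,-0.317,-0.143,-0.026,0.085,0,0,0,-0.362,-0.164,-0.03,0.085]'

```text
t: 1.1
ee_pos: [0.501, 0.3041, 0.2796]
tcp_rot: [-180.0, -0.0, 159.6]
wrist_force: [0.7, -0.3, 0.5]
gripper_width: 0.0848
gripper_force: 0.0
```

Run:
```python
from h import *
snap('wrist','w1.png'); s=readout.observe(); print(s['ee_pos'],s['tcp_rot'],s['joint_velocities'].round(1))
```

```text
[0.50471112 0.30019971 0.2801172 ] [-179.87122944    0.22779949  159.28152873] [ 3.5 -0.9  1.2  2.6  0.5  6.8]
```

View pics/w1.png

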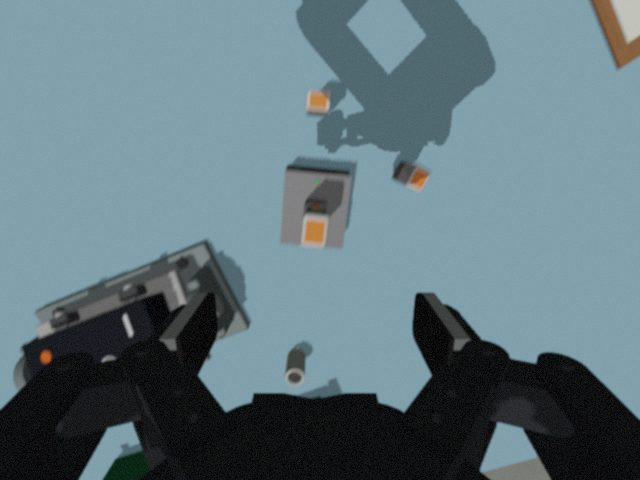

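The wrist view shows the docked pen's cap at (315,231), display toward the top at (317,207), dock aligned nearly with the image; decoys at (318,101) and (413,177). Refine the pen axis and yaw.

Run:
```python
from go import *
d=snap('wrist'); P=pts(d); s=readout.observe(); print(s['ee_pos'],s['tcp_rot'])
c=cv2.cvtColor(d['color'],cv2.COLOR_RGB2HSV).astype(int)
T=np.array(d['cam_to_world'])
def ray(uv,z):
    r=T[:3,:3]@[(uv[0]-d['cx'])/d['fx'],(uv[1]-d['cy'])/d['fy'],1]; return T[:3,3]+r*(z-T[2,3])/r[2]
w=np.zeros((480,640),bool); w[190:260,280:360]=1
for nm,m in [('or',w&(c[...,0]<22)&(c[...,1]>150)&(c[...,2]>120)),('top',w&(abs(P[...,2]-.135)<.006))]:
    q=np.argwhere(m)[:,::-1].astype(np.float32)
    pr=cv2.boxPoints(cv2.minAreaRect(q)); W=np.array([ray(x,.135)[:2] for x in pr])
    print(nm,m.sum(),'z',np.median(P[m][:,2]),W.mean(0).round(4),[(np.linalg.norm(W[i+1]-W[i]).round(4),np.degrees(np.arctan2(*(W[i+1]-W[i])[::-1])).round(1)) for i in range(2)])
w[:]=0; w[150:270,260:370]=1
m=w&(abs(P[...,2]-.05)<.004); m=cv2.morphologyEx(m.astype(np.uint8),cv2.MORPH_OPEN,np.ones((5,5)))>0
print('dock',cv2.minAreaRect(P[m][:,:2].astype(np.float32)))
# block marks
b=np.zeros((480,640),bool); b[290:400,0:170]=1
for nm,m in [('or',b&(c[...,0]<22)&(c[...,1]>150)&(c[...,2]>90)),('wh',b&(c[...,1]<60)&(c[...,2]>150)&(P[...,2]>.085))]:
    N,L,S,C=cv2.connectedComponentsWithStats(m.astype(np.uint8))
    for i in range(1,N):
        if S[i,4]>=8: q=P[L==i]; print(nm,C[i].round(1),S[i].tolist(),q.mean(0).round(4),[x for x in [ray(C[i],.1015).round(4)]])
```

```text
[0.50278025 0.30237605 0.27987287] [-1.79949992e+02  6.40370243e-02  1.59254666e+02]
or 340 z 0.13648071908199177 [0.5016 0.3052] [(np.float64(0.0175), np.float64(153.5)), (np.float64(0.0138), np.float64(63.5))]
top 871 z 0.13588849478624543 [0.5006 0.3054] [(np.float64(0.0291), np.float64(152.7)), (np.float64(0.0215), np.float64(62.9))]
dock ((0.5018479824066162, 0.30505049228668213), (0.07023561745882034, 0.08047036826610565), 64.39297485351562)
or [ 49.6 350. ] [44, 344, 12, 13, 125] [ 0.5396 -0.0123  0.1003] [array([ 0.5392, -0.011 ,  0.1015])]
wh [131.4 318.1] [127, 308, 10, 21, 79] [0.5355 0.0908 0.1044] [array([0.5364, 0.0884, 0.1015])]
```

Request:
creep_tool --increments '[0,0,5.5,-0.001,0,0.01,0.085,0,0,5.5,-0.001,0,0.04,0.085,0,0,5.5,-0.001,0,0.07,0.085,0,0,5.5,-0.001,0,0.1,0.085,0,0,5.5,-0.001,0,0.13,0.085,0,0,5.5,-0.001,0,0.155,0.085,0,0,5.5,-0.001,0,0.17,0.085,0,0,5.5,-0.001,0,0.17,0.085]' --force 60

```text
t: 2.2
ee_pos: [0.5, 0.3051, 0.1086]
tcp_rot: [-179.9, -0.1, 154.1]
wrist_force: [0.3, 0.6, 0.6]
gripper_width: 0.085
gripper_force: 0.0
```

Run:
```python
from go import *
snap('wrist','w2.png'); s=readout.observe(); print(s['ee_pos'],s['tcp_rot'],s['wrist_force'])
```

```text
[0.50088195 0.30540358 0.10995097] [-1.79981699e+02 -2.16506093e-02  1.54076549e+02] [-0.30318398  0.08435546  1.11482275]
```

View pics/w2.png

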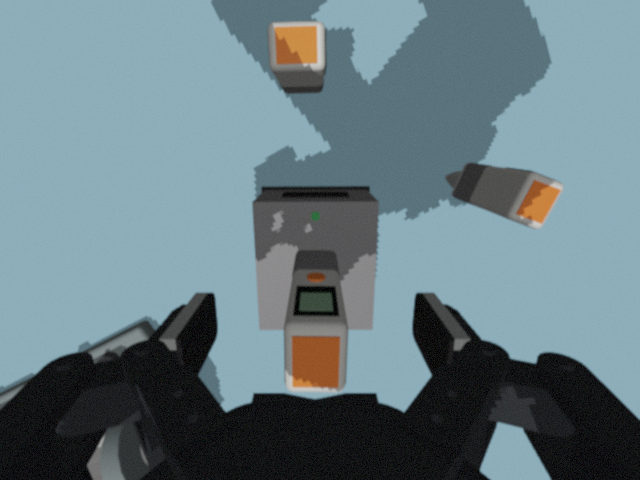

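The pen (cap at 316,362) is centred between the fingers and square to them. Close.

Request:
creep_tool --increments '[0,0,0,0,0,0,0.01,0,0,0,0,0,0,0.01,0,0,0,0,0,0,0.01,0,0,0,0,0,0,0.01,0,0,0,0,0,0,0.01,0,0,0,0,0,0,0.01]' --force 80

```text
t: 3.0
ee_pos: [0.5015, 0.3052, 0.1107]
tcp_rot: [180.0, 0.0, 154.1]
wrist_force: [-0.6, -0.1, 3.1]
gripper_width: 0.0216
gripper_force: 78.3
```

Run:
```python
from go import *
snap('wrist'); s=readout.observe(); print(s['ee_pos'],s['tcp_rot'],s['wrist_force'],s['gripper_width'])
```

```text
[0.50152487 0.30521985 0.1106513 ] [1.79970015e+02 3.85892215e-02 1.54055736e+02] [-0.54859837 -1.05947312  2.76349946] 0.02139139722961005
```

Request:
creep_tool --increments '[0,0,0,0,0,-0.008,0.01,0,0,0,0,0,-0.022,0.01,0,0,0,0,0,-0.04,0.01,0,0,0,0,0,-0.06,0.01,0,0,0,0,0,-0.08,0.01,0,0,0,0,0,-0.1,0.01,0,0,0,0,0,-0.12,0.01,0,0,0,0,0,-0.13,0.01]'

```text
t: 4.05
ee_pos: [0.5017, 0.3054, 0.2422]
tcp_rot: [179.9, 0.1, 154.1]
wrist_force: [-0.2, 0.6, -1.2]
gripper_width: 0.021
gripper_force: 78.2
```

Add to go.py:
```python
t,y=np.radians([16.4,1.6])
n=np.array([-np.sin(t)*np.cos(y),-np.sin(t)*np.sin(y),np.cos(t)])
dot=np.array([.5397,-.0122,.0998]); line=dot+.1*np.array([-np.sin(y),np.cos(y),0])
def Rt(yaw):
    R0=Ro.from_euler('xyz',[180,0,yaw],degrees=True); z=np.array([0,0,-1.]); a=np.cross(z,-n)
    return Ro.from_rotvec(a/np.linalg.norm(a)*t)*R0
```

Run:
```python
from go import *
R=Rt(154.06)
snap('wrist','w3.png'); s=readout.observe(); print(s['ee_pos'],s['tcp_rot'],s['wrist_force'],s['gripper_width'])
print(line,n); delta(line+n*.145,R)
```

```text
[0.50202548 0.3055807  0.24302396] [1.79839856e+02 1.33486207e-01 1.54059508e+02] [0.78719619 0.15171191 0.48655869] 0.0209816120261689
[0.53690784 0.08776101 0.0998    ] [-0.28223138 -0.00788344  0.95931397]
rv [-7.420e+00 -1.441e+01 -1.000e-02] d [-0.0903 -0.1996  0.0038] dist 0.2191
```

View pics/w3.png

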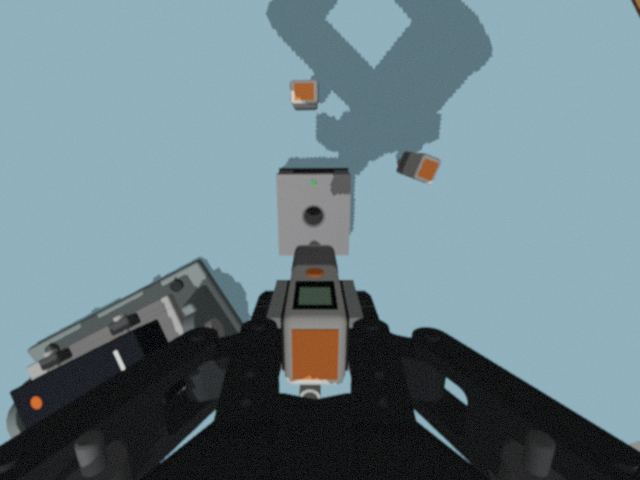

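Request:
creep_tool --increments '[-1,-2,0,-0.013,-0.03,0.0005,0.01,-2.2,-4.2,0,-0.028,-0.062,0.001,0.01,-3.4,-6.6,0,-0.043,-0.095,0.0015,0.01,-4.7,-9,0,-0.058,-0.128,0.002,0.01,-5.9,-11.5,0,-0.073,-0.161,0.003,0.01,-6.9,-13.4,0,-0.084,-0.187,0.0035,0.01,-7.4,-14.4,0,-0.0903,-0.1996,0.0038,0.01,-7.4,-14.4,0,-0.0903,-0.1996,0.0038,0.01]'

```text
t: 5.1
ee_pos: [0.4948, 0.0858, 0.2358]
tcp_rot: [172.4, 14.3, 153.0]
wrist_force: [0.8, 0.9, -1.2]
gripper_width: 0.0211
gripper_force: 78.6
```

Create w.py:
```python
from go import *
import sys
d=snap('wrist',sys.argv[1]); P=pts(d); s=readout.observe()
print(s['t'],s['ee_pos'],s['tcp_rot'],s['wrist_force'],s['joint_velocities'].round(1))
c=cv2.cvtColor(d['color'],cv2.COLOR_RGB2HSV).astype(int); T=np.array(d['cam_to_world'])
def ray(uv):
    r=T[:3,:3]@[(uv[0]-d['cx'])/d['fx'],(uv[1]-d['cy'])/d['fy'],1]; return T[:3,3]+r*((dot-T[:3,3])@n)/(r@n)
ok=(abs((P-dot)@n)<.008)&(np.linalg.norm(P-(dot+line)/2,axis=-1)<.075)
for nm,m in [('or',ok&(c[...,0]<22)&(c[...,1]>150)&(c[...,2]>90)),('wh',ok&(c[...,1]<60)&(c[...,2]>150))]:
    N,L,S,C=cv2.connectedComponentsWithStats(m.astype(np.uint8))
    for i in range(1,N):
        if S[i,4]>=25: print(nm,C[i].round(1),S[i].tolist(),P[L==i].mean(0).round(4),'ray',ray(C[i]).round(4))
```

```bash
python3 w.py w4.png
python3 -c "
from go import *; delta(line+n*.145,Rt(154.06))"
```

```text
5.15 [0.49496669 0.08634298 0.23600436] [172.4283998   14.30538392 153.07127662] [-0.21565598  0.92858295 -1.66065732] [ 1.1  0.6 -0.7 -0.1 -0.1  0. ]
or [214.1 283.4] [207, 277, 15, 14, 172] [ 0.5399 -0.0124  0.1005] ray [ 0.5402 -0.0127  0.0999]
wh [316.4 231.7] [309, 219, 16, 26, 160] [0.5369 0.0875 0.1006] ray [0.5373 0.0874 0.0999]
wh [338.2 265.1] [337, 260, 4, 11, 25] [0.57   0.0913 0.1104] ray [0.5705 0.0912 0.1097]
wh [263.9 289.9] [257, 287, 17, 10, 63] [0.5629 0.0236 0.1078] ray [0.5635 0.0233 0.1071]
wh [238.2 310.5] [228, 301, 22, 20, 172] [ 0.5703 -0.0065  0.1097] ray [ 0.5708 -0.0068  0.109 ]
rv [-0.18 -0.19 -0.03] d [-0.0015  0.001  -0.0025] dist 0.0031
```

View pics/w4.png

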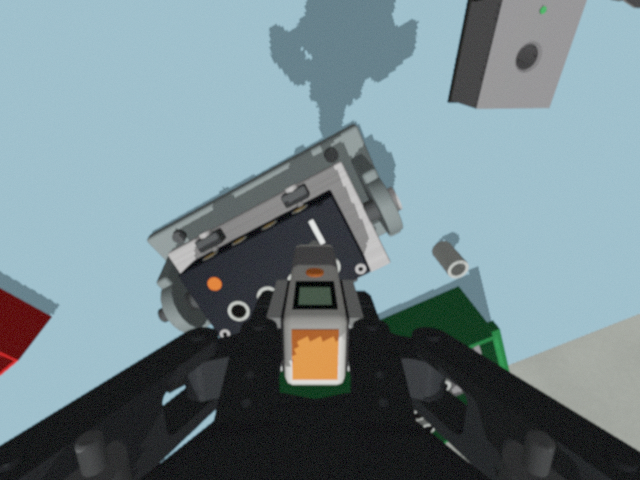

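The view shows the line at (316,232), dot at (214,283), and the pen unchanged in the grip. Positions agree to within 1 mm; refine the normal from this closer view.

Run:
```python
from go import *
d=snap('wrist'); P=pts(d); s=readout.observe(); print(s['ee_pos'],s['tcp_rot'],s['wrist_force'])
ctr=dot+.016*np.array([n[2],0,-n[0]])-(dot-line)/2
g=d['color'].max(2)
ok=(abs((P-dot)@n)<.01)&(np.linalg.norm(P-ctr,axis=-1)<.07)&(g<70)
v=np.mgrid[:480,:640][0]; ok&=v<300
f=P[ok]
for _ in range(4):
    c=f.mean(0); m=np.linalg.svd(f-c,full_matrices=False)[2][2]; m*=np.sign(m[2]); f=f[abs((f-c)@m)<.002]
print(len(f),m,np.degrees(np.arccos(m[2])),np.degrees(np.arctan2(-m[1],-m[0])),((dot-c)@m),'resid',((f-c)@m).std())
# table-side: steel table face plane as check, and bench z
b=P[(abs(P[...,2])<.02)&(v<140)]; print('bench z',np.median(b[:,2]))
q=P[150:300,150:380].reshape(-1,3); 
delta(line+n*.145,Rt(154.06))
```

```text
[0.49511864 0.08670443 0.23618   ] [172.42650856  14.31647752 153.11689195] [-0.05913304  0.51262358 -2.0920909 ]
6800 [-0.28959645 -0.00899492  0.95710657] 16.84215761606058 1.7790464812295257 -0.00033085702880131 resid 0.0006578173222782518
bench z 0.0009515936505168909
rv [-0.16 -0.19  0.02] d [-0.0015  0.0006 -0.0024] dist 0.0029
```

```bash
sed -i 's/radians(\[16.4,1.6\])/radians([16.6,1.6])/; s/dot=np.array.*; line/dot=np.array([.5399,-.0124,.0998]); line/' go.py
```

Run:
```python
from go import *
def fit(f):
    for _ in range(5):
        c=f.mean(0); m=np.linalg.svd(f-c,full_matrices=False)[2][2]; m*=np.sign(m[2]); f=f[abs((f-c)@m)<.002]
    return m,c,len(f)
for nm in ['scene','top','wrist']:
    d=dict(np.load(nm+'.npz')); P=pts(d)
    b=P[(abs(P[...,2])<.006)&(np.hypot(P[...,0]-.5,P[...,1]-.05)<.35)]
    mb,_,k=fit(b)
    ctr=(dot+line)/2+.016*np.array([n[2],0,-n[0]])
    ok=(abs((P-dot)@n)<.01)&(np.linalg.norm(P-ctr,axis=-1)<.07)&(d['color'].max(2)<75)
    if nm=='wrist': ok[300:]=0
    mf,_,k2=fit(P[ok]); R=Ro.align_vectors([[0,0,1]],[mb])[0]; mc=R.apply(mf)
    print(nm,k,k2,mb.round(4),mf.round(4),'corrected',mc.round(4),np.degrees(np.arccos(mc[2])).round(2),np.degrees(np.arctan2(-mc[1],-mc[0])).round(2))
delta(line+n*.145,Rt(154.06)); delta(line+n*.113,Rt(154.06)); print(line)
```

```text
scene 29479 841 [ 1.e-03 -4.e-04  1.e+00] [-0.2602 -0.0082  0.9655] corrected [-0.2612 -0.0078  0.9653] 15.15 1.7
top 23656 856 [-3.0e-04 -1.1e-03  1.0e+00] [-0.2895 -0.0071  0.9571] corrected [-0.2893 -0.0061  0.9572] 16.82 1.2
wrist 130838 6830 [ 0.e+00 -4.e-04  1.e+00] [-0.2896 -0.009   0.9571] corrected [-0.2896 -0.0086  0.9571] 16.84 1.7
rv [-0.26 -0.36  0.02] d [-0.0013  0.0003 -0.0023] dist 0.0027
rv [-0.26 -0.36  0.02] d [-0.0015  0.0004  0.0297] dist 0.0297
[0.53710784 0.08756101 0.0998    ]
```

```bash
sed -i 's/16.6,1.6/16.8,1.6/' go.py
```

Create f.py:
```python
from go import *
import sys
F=[];p=[];r=[]
for _ in range(int(sys.argv[1])):
    get_image('wrist'); s=readout.observe(); F.append(s['wrist_force']@n); p.append(s['ee_pos']); r.append(s['tcp_rot'])
p=np.mean(p,0); R0=Ro.from_euler('xyz',r[-1],degrees=True); z=-R0.as_matrix()[:,2]
tip=p-z*.105
u=(dot-line)/.1; x=np.cross(-u,n)
print('t',s['t'],'Fn',np.round(np.mean(F),2),np.std(F).round(2),'TCP',p.round(4),'off-square',np.degrees(np.arccos(min(1,z@n))).round(2),'grip',s['gripper_width'].round(4))
q=tip-line; print('tip rel line (m): along',(q@u).round(4),'across',(q@x).round(4),'height',(q@n).round(4))
print('next row axes: u',R0.inv().apply(u).round(4),'n',R0.inv().apply(n).round(4),'x',R0.inv().apply(x).round(4))
if len(sys.argv)>2: delta(line+u*float(sys.argv[2])+n*(.105+float(sys.argv[3])),Rt(154.06))
```

```bash
python3 f.py 4 0 0.006
```

```text
Traceback (most recent call last):
  File "f.py", line 9, in <module>
    print('t',s['t'],'Fn',np.round(np.mean(F),2),np.std(F).round(2),'TCP',p.round(4),'off-square',np.degrees(np.arccos(min(1,z@n))).round(2),'grip',s['gripper_width'].round(4))
                                                                                                                                                    ^^^^^^^^^^^^^^^^^^^^^^^^
AttributeError: 'float' object has no attribute 'round'
```

```bash
sed -i "s/s\['gripper_width'\].round(4)/s['gripper_width']/" f.py; python3 f.py 4 0 0.006
```

```text
t 5.6 Fn -1.44 0.08 TCP [0.4951 0.0867 0.2362] off-square 0.63 grip 0.021163105532361653
tip rel line (m): along -0.0001 across -0.0019 height 0.0377
next row axes: u [-0.4617 -0.887   0.0015] n [ 0.0089 -0.0063 -0.9999] x [-0.887   0.4617 -0.0108]
rv [-0.36 -0.51  0.04] d [-0.0011  0.0005  0.0317] dist 0.0317
```

Request:
creep_tool --increments '[-0.2,-0.3,0,-0.001,0.0005,0.008,0.01,-0.35,-0.5,0,-0.001,0.0005,0.016,0.01,-0.35,-0.5,0,-0.001,0.0005,0.024,0.01,-0.35,-0.5,0,-0.001,0.0005,0.03,0.01,-0.35,-0.5,0,-0.001,0.0005,0.0317,0.01,-0.35,-0.5,0,-0.001,0.0005,0.0317,0.01]'

```text
t: 6.35
ee_pos: [0.505, 0.0864, 0.206]
tcp_rot: [172.1, 14.9, 153.0]
wrist_force: [-0.4, 0.5, -1.0]
gripper_width: 0.0214
gripper_force: 78.6
```

```bash
python3 f.py 5 0 0.002
```

```text
t 6.6 Fn -1.47 0.6 TCP [0.5051 0.0864 0.2065] off-square 0.04 grip 0.020874326281569287
tip rel line (m): along 0.0003 across 0.0002 height 0.0064
next row axes: u [-4.622e-01 -8.868e-01  3.000e-04] n [-6.e-04  0.e+00 -1.e+00] x [-8.868e-01  4.622e-01  6.000e-04]
rv [0.   0.04 0.01] d [0.0003 0.0002 0.0044] dist 0.0044
```

Request:
creep_tool --increments '[0,0,0,0.0002,0.0002,0.002,0.01,0,0,0,0.0002,0.0002,0.004,0.01,0,0,0,0.0002,0.0002,0.006,0.01,0,0,0,0.0002,0.0002,0.007,0.01,0,0,0,0.0002,0.0002,0.007,0.01]'

```text
t: 7.22
ee_pos: [0.5069, 0.0867, 0.1994]
tcp_rot: [172.1, 14.9, 153.0]
wrist_force: [-0.3, -0.8, 0.1]
gripper_width: 0.0212
gripper_force: 78.7
```

```bash
python3 f.py 6
```

```text
t 7.525 Fn 0.38 0.45 TCP [0.5069 0.0867 0.1995] off-square 0.02 grip 0.02050140802722113
tip rel line (m): along 0.0001 across -0.0002 height -0.0009
next row axes: u [-4.622e-01 -8.868e-01  3.000e-04] n [-1.e-04 -3.e-04 -1.e+00] x [-0.8868  0.4622 -0.    ]
```

Request:
creep_tool --increments '[0,0,0,0,0,0.0011,0.01,0,0,0,0,0,0.0022,0.01,0,0,0,0,0,0.0022,0.01]'

```text
t: 7.9
ee_pos: [0.5075, 0.0867, 0.1973]
tcp_rot: [172.1, 14.9, 153.0]
wrist_force: [-1.7, -1.1, 1.2]
gripper_width: 0.0214
gripper_force: 78.9
```

```bash
python3 f.py 10; python3 w.py w5.png | head -3
```

```text
t 8.4 Fn 1.27 0.39 TCP [0.5075 0.0867 0.1973] off-square 0.02 grip 0.02125119053765653
tip rel line (m): along 0.0001 across -0.0001 height -0.0031
next row axes: u [-4.622e-01 -8.868e-01  3.000e-04] n [-2.e-04 -3.e-04 -1.e+00] x [-0.8868  0.4622  0.    ]
8.45 [0.50753244 0.08668819 0.19728744] [172.0726562   14.86070716 153.03055567] [-0.85119582 -0.19984329  0.7879294 ] [-0.   0.  -0.   0.  -0.   0.1]
or [195.1 303.2] [187, 296, 18, 16, 223] [ 0.5397 -0.0125  0.1005] ray [ 0.5402 -0.0129  0.0999]
wh [309.  235.6] [305, 231, 9, 11, 59] [0.5301 0.0872 0.0986] ray [0.5305 0.087  0.0978]
```

View pics/w5.png

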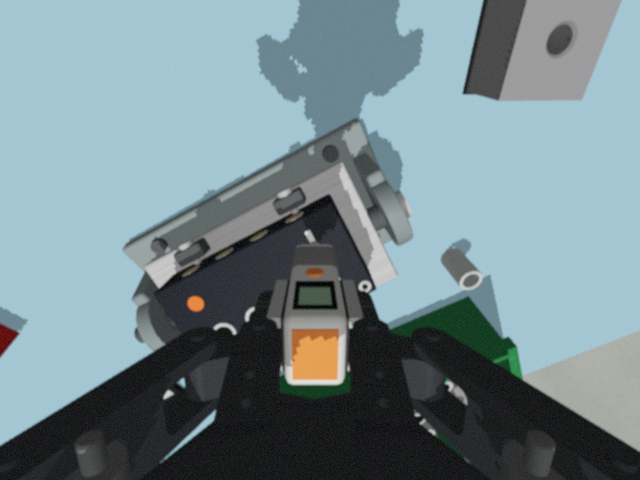

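The tip stands at the line (309,236), and the dot is at (195,303), clear ahead. Slide at 2.5 mm per row.

Request:
creep_tool --increments '[0,0,0,0,0,0.0004,0.01,0,0,0,0,0,0.0004,0.01,0,0,0,-0.0007,-0.0013,0.0004,0.01,0,0,0,-0.0018,-0.0035,0.0004,0.01,0,0,0,-0.003,-0.0058,0.0004,0.01,0,0,0,-0.0042,-0.008,0.0004,0.01,0,0,0,-0.0053,-0.0102,0.0004,0.01,0,0,0,-0.0065,-0.0124,0.0004,0.01]'

```text
t: 9.45
ee_pos: [0.508, 0.0725, 0.1968]
tcp_rot: [172.1, 14.8, 153.0]
wrist_force: [-1.0, 1.9, 1.8]
gripper_width: 0.0211
gripper_force: 79.1
```

Request:
creep_tool --increments '[0,0,0,-0.0012,-0.0022,0,0.01,0,0,0,-0.0023,-0.0044,0,0.01,0,0,0,-0.0035,-0.0067,0,0.01,0,0,0,-0.0046,-0.0089,0,0.01,0,0,0,-0.0058,-0.0111,0,0.01,0,0,0,-0.0069,-0.0133,0,0.01,0,0,0,-0.0081,-0.0155,0,0.01,0,0,0,-0.0092,-0.0177,0,0.01]'

```text
t: 10.45
ee_pos: [0.5086, 0.0526, 0.1969]
tcp_rot: [172.1, 14.9, 153.0]
wrist_force: [-1.1, 2.7, 1.4]
gripper_width: 0.0211
gripper_force: 79.1
```

```bash
python3 f.py 1
```

```text
t 10.5 Fn 0.97 0.0 TCP [0.5086 0.0522 0.1968] off-square 0.08 grip 0.021453873577036753
tip rel line (m): along 0.0347 across -0.0002 height -0.0036
next row axes: u [-0.4621 -0.8868  0.0013] n [-4.0e-04 -1.3e-03 -1.0e+00] x [-8.868e-01  4.621e-01 -2.000e-04]
```

Request:
creep_tool --increments '[0,0,0,-0.0012,-0.0022,0,0.01,0,0,0,-0.0023,-0.0044,0,0.01,0,0,0,-0.0035,-0.0067,0,0.01,0,0,0,-0.0046,-0.0089,0,0.01,0,0,0,-0.0058,-0.0111,0,0.01,0,0,0,-0.0069,-0.0133,0,0.01,0,0,0,-0.0081,-0.0155,0,0.01,0,0,0,-0.0092,-0.0177,0,0.01]'

```text
t: 11.5
ee_pos: [0.5091, 0.0327, 0.1968]
tcp_rot: [172.1, 14.9, 153.0]
wrist_force: [-1.4, 2.0, 1.3]
gripper_width: 0.0211
gripper_force: 79.1
```

Request:
creep_tool --increments '[0,0,0,-0.0012,-0.0022,0,0.01,0,0,0,-0.0023,-0.0044,0,0.01,0,0,0,-0.0035,-0.0067,0,0.01,0,0,0,-0.0046,-0.0089,0,0.01,0,0,0,-0.0058,-0.0111,0,0.01,0,0,0,-0.0069,-0.0133,0,0.01,0,0,0,-0.0081,-0.0155,0,0.01,0,0,0,-0.0092,-0.0177,0,0.01]'

```text
t: 12.5
ee_pos: [0.5096, 0.0127, 0.1969]
tcp_rot: [172.1, 14.9, 153.0]
wrist_force: [-0.8, 2.1, 0.7]
gripper_width: 0.0209
gripper_force: 79.1
```

```bash
python3 f.py 1; python3 w.py w6.png | grep or
```

```text
t 12.55 Fn 0.65 0.0 TCP [0.5096 0.0123 0.1969] off-square 0.07 grip 0.021447788904838377
tip rel line (m): along 0.0746 across -0.0003 height -0.0035
next row axes: u [-0.4622 -0.8868  0.0013] n [-4.0e-04 -1.2e-03 -1.0e+00] x [-8.868e-01  4.622e-01 -2.000e-04]
or [282.6 260.1] [274, 252, 18, 17, 236] [ 0.5398 -0.0124  0.1006] ray [ 0.5402 -0.0126  0.0999]
```

Request:
creep_tool --increments '[0,0,0,-0.0012,-0.0022,0.0001,0.01,0,0,0,-0.0023,-0.0044,0.0001,0.01,0,0,0,-0.0035,-0.0067,0.0002,0.01,0,0,0,-0.0047,-0.0089,0.0002,0.01,0,0,0,-0.0059,-0.011,0.0003,0.01,0,0,0,-0.007,-0.0132,0.0003,0.01,0,0,0,-0.0082,-0.0154,0.0003,0.01,0,0,0,-0.0093,-0.0176,0.0003,0.01]'

```text
t: 13.6
ee_pos: [0.5104, -0.0071, 0.1967]
tcp_rot: [172.1, 14.9, 153.0]
wrist_force: [-1.3, 2.4, 2.2]
gripper_width: 0.0214
gripper_force: 79.2
```

Request:
creep_tool --increments '[0,0,0,-0.0012,-0.0022,0,0.01,0,0,0,-0.0021,-0.004,0,0.01,0,0,0,-0.0025,-0.0048,0,0.01,0,0,0,-0.0025,-0.0048,0,0.01]'

```text
t: 14.1
ee_pos: [0.5106, -0.0127, 0.1967]
tcp_rot: [172.1, 14.9, 153.0]
wrist_force: [-1.3, 1.0, 1.1]
gripper_width: 0.021
gripper_force: 79.1
```

```bash
python3 f.py 14; python3 w.py w7.png | grep or
```

```text
t 14.8 Fn 1.94 0.57 TCP [ 0.5105 -0.0126  0.1966] off-square 0.04 grip 0.021200468372118884
tip rel line (m): along 0.0994 across -0.0001 height -0.0038
next row axes: u [-4.621e-01 -8.868e-01  6.000e-04] n [-2.e-04 -6.e-04 -1.e+00] x [-8.868e-01  4.621e-01 -1.000e-04]
or [313.  239.5] [305, 236, 17, 8, 80] [ 0.5365 -0.0108  0.0994] ray [ 0.5368 -0.0109  0.0989]
```

View pics/w7.png

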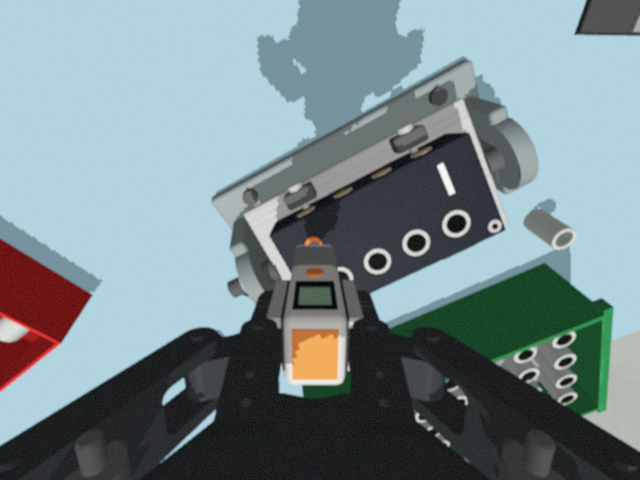

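```bash
python3 f.py 10
```

Run:
```python
from go import *
d=dict(np.load('wrist.npz')); P=pts(d); d2=d['color'].max(2)
ctr=(dot+line)/2+.016*np.array([n[2],0,-n[0]])
ok=(abs((P-dot)@n)<.01)&(np.linalg.norm(P-ctr,axis=-1)<.07)&(d2<75); ok[300:]=0; ok[:,260:]=ok[:,260:]&(np.mgrid[:480,:640][0][:,260:]<235)
f=P[ok]
for _ in range(5):
    c=f.mean(0); m=np.linalg.svd(f-c,full_matrices=False)[2][2]; m*=np.sign(m[2]); f=f[abs((f-c)@m)<.002]
print(len(f),m,np.degrees(np.arccos(m[2])))
```

```text
t 15.35 Fn 1.77 0.69 TCP [ 0.5105 -0.0125  0.1966] off-square 0.03 grip 0.02134640924016677
tip rel line (m): along 0.0993 across -0.0001 height -0.0038
next row axes: u [-4.621e-01 -8.868e-01  5.000e-04] n [-1.e-04 -4.e-04 -1.e+00] x [-8.868e-01  4.621e-01 -1.000e-04]
9972 [-0.29247773 -0.00887389  0.95623116] 17.014416392319355
```

The tip sits on the dot (the orange rim shows at 313,240), pushing about 3.2 N and square, and the table tilt is unchanged within noise.

```bash
python3 -c "
from bench import ticket; print(ticket.hand_in())"
```

```text
the job is handed in; nothing more can be done
None
```

I handed the job in after about 15 s of the 62 s limit: the gauge slid from the white line without a deliberate lift and is held on the orange dot, about 0.7 mm short of centre by my measurements, square to within about 0.1° of the measured face, pushing about 3.2–3.4 N; no verdict was shown.

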